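Set up the maker's-mark shot of a stoneware beaker

TASK

Set up the photo stand for a picture of the mark under the tan beaker: take the beaker from the grey crate and set it down gently, without dropping it, foot up in the round recess of the stand. Also take the post with the flat square head from the wooden block and push its pin fully home in the stand's socket, so that its collar sits flush on the socket block (either job may come first). Leave the bowl, the plate and the ball-headed post where they are.

Things in the scene. Friction and masses are not known exactly. Their poses are not given: they have to be found in the camera images.
- beaker: Tan stoneware beaker with green bands, hollow, 62 mm outside diameter, 80 mm high, wall 4.5 mm, about 220 g. Stands upside down in the crate: rim down, foot up. Origin: centre of the rim plane, its lowest point as it stands; z points from rim to foot (up at start and end). Wall straight from z = 0 to 70 mm, then narrows to the 50 mm foot.
- post: Steel post with flat square grey head, 112 mm long, 90 g, standing in a hole of the block. Origin: foot of the pin; z up the post. Pin 12 mm diameter, tapered foot, z = 0 to 40 mm; collar 28 mm diameter, z = 40 to 46; stem 12 mm diameter; head z = 76 to 112, 10 mm thick along its x, 36 mm wide along its y.
- collar (a point): Point on the post's axis at the underside of its collar, 40 mm above the foot of the pin.
- head (a point): Centre of the post's flat head, 94 mm above the foot of the pin: the place to grip, across the 10 mm thickness (along the post's x).
- ball_post: The same steel pin, collar and stem as the post, but with a black ball of 38 mm diameter (centre 94 mm above the foot) as head. Stays in the other hole of the block. Origin: foot of the pin.
- rack: Wooden block, 70 x 180 x 60 mm (x, y, z), fixed, with two upright holes of 15 mm diameter, 46 mm deep, 104 mm apart (at y = -52 and +52 mm), in which the two posts stand. Origin: centre of its underside.
- crate: Low grey plastic stacking crate, 300 x 200 mm (x, y), open on top, walls 70 mm high and 6 mm thick (with ribs and rim about 10 mm), floor 6 mm thick, fixed. Origin: centre of its underside. The beaker stands in its -x half, the bowl in its +x half.
- bowl: Pale green bowl, 92 mm diameter at the rim, 45 mm high, stands in the crate and stays there. Origin: centre of its underside.
- plate: Tan plate of 170 mm diameter, 18 mm high, lying on the table beyond the stand; stays. Origin: centre of its underside.
- stand: Photo stand, fixed: a grey board 130 x 220 mm (x, y), 26 mm thick, with a round recess at y = +50 mm (68 mm diameter, 10 mm deep) and an aluminium socket block 44 x 44 mm at y = -60 mm that rises to 62 mm above the table. Origin: centre of the board's underside.
- recess (a point): Centre of the floor of the round recess in the stand, 16 mm above the table, 10 mm below the board's top. The beaker's rim comes to rest on it.
- socket (a point): Centre of the mouth of the socket, on top of the socket block, 62 mm above the table. Upright hole of 14 mm diameter (chamfered mouth), 46 mm deep; the pin goes in until the collar sits on the block.

How it is judged (in metres and radians):
At the end, for the whole second after the job is handed in: Beaker foot up, level within 0.06 rad, rim within 3 mm of the recess floor, centred within 6 mm; flat-headed post upright within 0.08 rad in the socket, collar within 3 mm of the block's top and 4 mm of the socket's axis; both released and at rest (horizontal distance between beaker and recess below 0.006 m and z of beaker in the frame of recess below 0.003 m and angle between beaker's own z axis and vertical below 0.06 rad and linear speed of each of beaker, post below 0.02 m/s and horizontal distance between collar and socket below 0.004 m and z of collar in the frame of socket below 0.003 m and angle between post's own z axis and vertical below 0.08 rad); the robot touches nothing.
It fails at once if the beaker is dropped (falls faster than 0.6 m/s, about 18 mm, with no finger on it) (linear speed of beaker above 0.6 m/s and contact force between the fingers and beaker below 0.05 N).
It fails at once if the bowl is moved by more than 30 mm (distance of bowl from where it was at the start of the episode above 0.03 m).
It fails at once if the plate is moved by more than 30 mm (distance of plate from where it was at the start of the episode above 0.03 m).
It fails at once if the ball-headed post is moved by more than 20 mm (distance of ball_post from where it was at the start of the episode above 0.02 m).
It also fails if it takes over 64 s, if anything falls off the work surface, if the arm or the gripper's body presses on something with over 40 N, if the wrist force passes 120 N, or if a joint passes its speed limit or range.

ROBOT

A 7-joint arm with a two-finger parallel gripper is mounted at the origin on the work surface. World frame = base frame: x ahead of the robot, y to its left, z up, the work surface at z = 0. Lengths are in m, angles in degrees, forces in N, time in s.
With the tool pointing down it reaches from about 0.35 to 0.775 m from the base axis. Payload 3.1 kg.
Tool frame: the origin (TCP) lies on the centre line of the jaws, within the pads' length; the fingertips stand 17 mm ahead of it and the grasp point (between the pads) lies 2 mm behind it (robot.tip_reach is the distance from the TCP to the fingertips, in m); z points along the fingers, y is the line along which they close (so a half turn about z gives the same grasp; the last joint's range is limited). The gripper opens to 85 mm and grips with 20 to 120 N. Pads are 22 mm wide; open, the fingers measure 114 mm over their backs; the gripper's body (76 mm by 85 mm) begins 54 mm behind the grasp point. The pads swing forward as they close: fully open they stand 13 mm farther back than shut.
Start: joints at [64.246, 17.813, 0.802, 86.603, -0.252, 75.585, -1.558], TCP at [0.218, -0.505, 0.248] pointing down, gripper open.
Joint ranges: [-154.91, 154.91], [-16.99, 109.72], [-72.82, 74.43], [7.12, 147.25], [-82.49, 262.49], [11.32, 116.49], [-174.64, 174.64]. Speed limits (degrees/s): [159.86, 159.86, 180, 180, 180, 180, 180].

INTERFACE

Orientations are given as [roll, pitch, yaw] about the fixed x, y, z axes, in that order (R = Rz(yaw) Ry(pitch) Rx(roll)).
In Python, from station import robot, fingers, vision, workorder, recognise gives the robot as it stands. Calls block until the motion is done:
- robot.move_to(position, orientation): joint-space move of the TCP to a pose.
- robot.line_to(position, orientation=None, velocity=0.15, f_stop=None): straight line of the TCP; orientation=None keeps the orientation; velocity is the mean speed in m/s. With f_stop (N) it stops when the force on the tool has changed by that much, and returns True; else False.
- robot.move_j(angles): joint-space move.
- fingers.gripper_to(opening, force=None): opening from 0.0 (shut) to 1.0 (fully open); force is the grip in N (None keeps the last); returns when the fingers have stopped.
- robot.pause(seconds).
- robot.inverse_kinematics(position, orientation): joint angles nearest the present ones, or None.
- vision.grab_frame(name): name is "side" or "top" or "wrist"; returns the picture (480x640x3 uint8, red, green, blue); there is no depth.
- vision.calibration(name): a dict with "mtx" (3x3 intrinsics, pixels), "extrinsics" (4x4, takes a point from world to camera coordinates); the wrist camera has in their place "T_tool_cam" (4x4, takes a point from camera to tool coordinates, whose origin is the TCP and whose axes are the flange's). Camera axes: x right, y up, looking along -z (the intrinsics and any distortion apply to the point x, -y, -z); pixel columns grow to the right and rows downward; lengths in m; the calibration is good to about 2 mm. The wrist camera is an equidistant fisheye: a pixel r from the principal point sees the ray r / f radians off the axis. A picture is of the moment at which its call begins: read the wrist's pose just before it. calibration takes no time and is no camera call.
A pose or a line that the arm cannot do raises robot.PlanningError and nothing moves.
- workorder.close_job(): hands the job in; it is judged then, once.
Trained networks look in the newest picture that a camera, given by its name, has taken for a name from the list of things; names that differ only in an ending like _2 or _b are one class to them, and where a whole thing is asked for, a point or a joint stands for the part that bears it (a point fixed in the world has none). Each returns a list of dicts, best first, with "p" (0 to 1); they miss things now and then, are a little off and sometimes report something else, mostly with a low value. They report only what shows in the picture. A call takes as long as a camera call.
- recognise(label, camera): "rect" ([centre column, centre row, width, height] in pixels, round what is visible of it).
Readings, each from a call of its own:
- robot.current_time_s(): time.
- robot.current_joint_positions(): joint angles.
- robot.current_dq(): joint speeds.
- robot.current_joint_torque(): joint torques, N m.
- robot.current_tool_pos(): TCP position.
- robot.current_eef_rot(): TCP orientation.
- robot.current_contact_force(): force on the tool from outside, world axes, zero at the start.
- robot.current_torque(): the same for the moment, N m.
- robot.current_finger_gap(): opening from 0.0 (shut) to 1.0 (fully open).
- robot.current_gripper_force(): force on a finger pad.
Only numpy, scipy, OpenCV 4.12 (cv2) and the standard library are available. Lean on these libraries where they do the work, as an engineer would, in place of code of your own. Each camera call takes 0.05 s, during which the arm holds its last target. There are 200 camera calls.

## Working session

There is one attempt and no reset: what is moved stays moved. The work goes in short steps, each a Python script; the robot and the scene stay as the last script left them, time stands still between calls to the robot, and variables do not carry over. Pictures are saved under pics/ and viewed, at most 10 in all, crops included, and the job is handed in when it is done.

```bash
mkdir -p pics; ls; python3 - <<'E'
from station import robot, fingers, vision, workorder, recognise
import cv2, numpy as np
np.set_printoptions(precision=4,suppress=True)
ims=[]
for n in ("side","top"):
    im=vision.grab_frame(n); cv2.imwrite(f"pics/{n}0.png",im[:,:,::-1])
    c=vision.calibration(n); print(n,c)
    for l in ("beaker","post","ball_post","rack","crate","bowl","plate","stand","recess","socket","head"):
        try: print(l,[(np.round(d["rect"],1).tolist(),round(d["p"],2)) for d in recognise(l,n)][:3])
        except Exception as e: print(l,e)
print(vision.calibration("wrist"),robot.current_time_s(),robot.current_eef_rot())
E
```

```text
pics
side {'mtx': array([[508.3535,   0.    , 316.7882],
       [  0.    , 508.3535, 238.3872],
       [  0.    ,   0.    ,   1.    ]]), 'extrinsics': array([[-0.909 , -0.4166,  0.0089,  0.5472],
       [ 0.2086, -0.4365,  0.8752, -0.2158],
       [-0.3607,  0.7974,  0.4837, -1.0512],
       [ 0.    ,  0.    ,  0.    ,  1.    ]])}
beaker [([416.1, 218.2, 24.1, 28.7], 0.77)]
post [([286.1, 301.3, 11.8, 37.6], 0.91)]
ball_post [([264.4, 331.9, 16.1, 40.2], 0.91), ([368.6, 213.2, 28.4, 22.2], 0.7)]
rack [([274.5, 345.4, 67.3, 86.3], 0.55)]
crate [([391.8, 223.4, 124.4, 65.5], 0.84), ([360.6, 281.0, 71.4, 72.7], 0.24)]
bowl [([366.4, 213.2, 30.9, 22.4], 0.73)]
plate [([257.1, 253.2, 68.5, 33.3], 0.85)]
stand []
recess [([361.4, 281.4, 71.9, 72.2], 0.93)]
socket [([363.2, 281.1, 73.1, 71.2], 0.69)]
head [([284.5, 300.6, 12.6, 33.2], 0.59)]
top {'mtx': array([[437.7888,   0.    , 323.7521],
       [  0.    , 437.7888, 234.6404],
       [  0.    ,   0.    ,   1.    ]]), 'extrinsics': array([[ 0.0162, -0.9997,  0.0201, -0.0324],
       [ 0.9973,  0.0176,  0.0717, -0.6279],
       [-0.0721,  
[... 208 characters left out ...]
0.57)]
crate [([444.7, 292.2, 106.0, 138.3], 0.61)]
bowl [([442.7, 252.9, 39.6, 36.5], 0.67)]
plate [([324.6, 173.4, 69.5, 67.7], 0.72)]
stand [([317.5, 294.1, 96.3, 62.5], 0.62)]
recess [([319.9, 296.4, 95.3, 61.6], 0.64)]
socket [([319.4, 294.2, 96.0, 64.5], 0.57), ([324.3, 173.1, 68.6, 69.2], 0.17)]
head [([205.2, 260.1, 24.3, 11.5], 0.7)]
{'mtx': array([[371.6483,   0.    , 325.7418],
       [  0.    , 371.6483, 236.1393],
       [  0.    ,   0.    ,   1.    ]]), 'T_tool_cam': array([[ 0.0007,  0.9469,  0.3216,  0.0825],
       [ 1.    , -0.0006, -0.0004, -0.0013],
       [-0.0002,  0.3216, -0.9469, -0.1269],
       [ 0.    ,  0.    ,  0.    ,  1.    ]])} 1.2 [179.9974   0.001   23.3684]
```

```bash
python3 - <<'E'
import cv2
a=cv2.imread("pics/top0.png"); cv2.imwrite("pics/top0c.png",cv2.resize(a[130:400,120:520],None,fx=2,fy=2,interpolation=cv2.INTER_CUBIC))
a=cv2.imread("pics/side0.png"); cv2.imwrite("pics/side0c.png",cv2.resize(a[180:400,220:480],None,fx=2.7,fy=2.7,interpolation=cv2.INTER_CUBIC))
E
```

```text
(no output)
```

View pics/top0c.png

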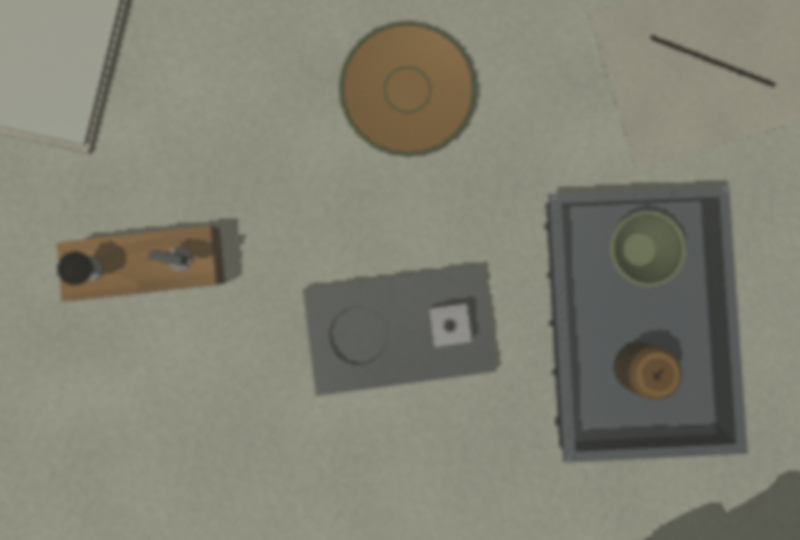

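View pics/side0c.png

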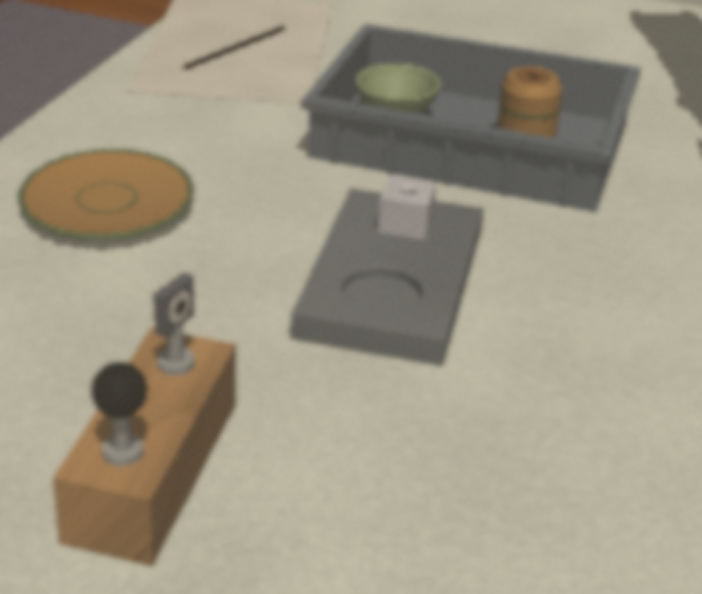

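```bash
cat > h.py <<'E'
from station import robot, fingers, vision, workorder, recognise
import cv2, numpy as np
from scipy.spatial.transform import Rotation as Rot
np.set_printoptions(precision=4,suppress=True)
F=np.diag([1,-1,-1.])
def fixed(name,uv,z):
    c=vision.calibration(name); E=c["extrinsics"]; R=E[:3,:3]
    d=R.T@(F@(np.linalg.inv(c["mtx"])@[*uv,1])); o=-R.T@E[:3,3]
    return o+d*(z-o[2])/d[2]
def project(name,P):
    c=vision.calibration(name); E=c["extrinsics"]; q=F@(E[:3,:3]@P+E[:3,3]); q=c["mtx"]@q; return q[:2]/q[2]
def pose():
    T=np.eye(4); T[:3,:3]=Rot.from_euler("xyz",robot.current_eef_rot(),degrees=True).as_matrix(); T[:3,3]=robot.current_tool_pos(); return T
def shot():
    T=pose(); return T,vision.grab_frame("wrist")
def ortho(T,im,c,z,half=0.1,res=0.0005):
    """view of plane z, up = +x, left = +y, c at the centre"""
    cal=vision.calibration("wrist"); K=cal["mtx"]; C=np.linalg.inv(T@cal["T_tool_cam"])
    n=int(2*half/res); g=(np.arange(n)-n/2+.5)*res
    X=c[0]-g[:,None]+0*g; Y=c[1]-g[None]+0*g[:,None]
    q=np.stack([X,Y,0*X+z],-1)@C[:3,:3].T+C[:3,3]; q=q@F
    r=np.linalg.norm(q[...,:2],axis=-1); th=np.arctan2(r,q[...,2])/np.maximum(r,1e-9)
    return cv2.remap(im,(K[0,2]+K[0,0]*th*q[...,0]).astype(np.float32),(K[1,2]+K[1,1]*th*q[...,1]).astype(np.float32),cv2.INTER_LINEAR)
def o2w(uv,c,half=0.1,res=0.0005):
    n=2*half/res; return np.array([c[0]-(uv[1]-n/2+.5)*res,c[1]-(uv[0]-n/2+.5)*res])
E
cat > look.py <<'E'
from h import *
b=fixed("top",(448,316.5),.086); r=fixed("top",(299.5,297.5),.016); s=fixed("top",(345,292.5),.062); p=fixed("top",(203.5,259),.114); bl=fixed("top",(442.7,253),.04)
# cross-check with side: foot/ head centre
print(b,r,s,p,bl,"\nside reproj beaker,post",project("side",b),project("side",p))
out={}
for n,c,z,yaw in (("beaker",b,.086,0),("stand",(r+s)/2,.062,90),("post",p,.114,90)):
    robot.move_to([c[0],c[1],z+.14],[180,0,yaw]); 
    T,im=shot(); out[n+"_T"]=T; out[n+"_im"]=im; out[n+"_c"]=c
np.savez("looks.npz",**out)
print(robot.current_time_s(),robot.current_joint_positions())
o=[ortho(out[n+"_T"],out[n+"_im"],out[n+"_c"],z)[...,::-1] for n,z in (("beaker",.086),("stand",.062),("stand",.026),("post",.132))]
cv2.imwrite("pics/o1.png",np.vstack([np.hstack(o[:2]),np.hstack(o[2:])])[:, :])
im=cv2.imread("pics/o1.png"); cv2.imwrite("pics/o1v.png",cv2.resize(im,(600,600),interpolation=cv2.INTER_AREA))
E
python3 look.py
```

```text
[ 0.4409 -0.308   0.086 ] [0.4741 0.0348 0.016 ] [ 0.4906 -0.073   0.062 ] [0.5628 0.2462 0.114 ] [ 0.5877 -0.3098  0.04  ] 
side reproj beaker,post [415.7943 207.4953] [283.3448 292.159 ]
4.7083 [ -2.9926  29.2793 -35.0827  74.0272  16.6266  81.7761 -37.1994]
```

View pics/o1v.png

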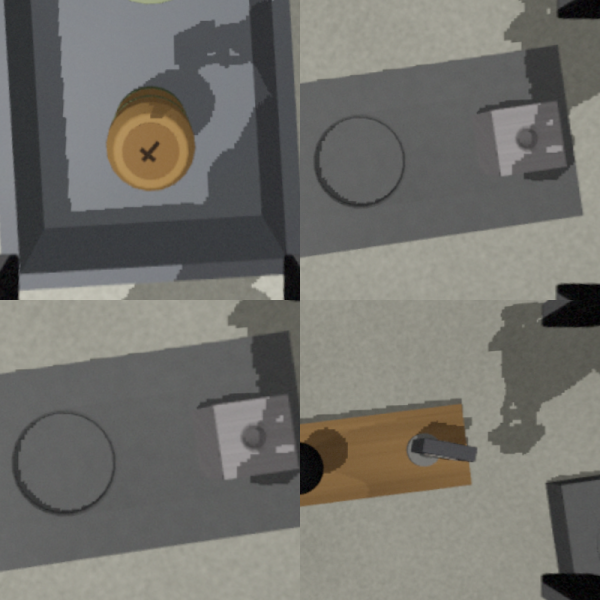

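```bash
cat > z.py <<'E'
from h import *
d=np.load("looks.npz"); t=[]
for n,z,off in (("beaker",.086,(0,0)),("stand",.062,(0.008,-.052)),("stand",.026,(-.008,.057)),("post",.132,(0,0))):
    c=d[n+"_c"][:2]+off; o=ortho(d[n+"_T"],d[n+"_im"],c,z,.0425,.0003)
    print(n,z,c,o.shape); t.append(o)
v=np.vstack([np.hstack(t[:2]),np.hstack(t[2:])])[...,::-1].copy()
cv2.imwrite("pics/z1.png",v)
E
python3 z.py
```

```text
beaker 0.086 [ 0.4409 -0.308 ] (283, 283, 3)
stand 0.062 [ 0.4903 -0.0711] (283, 283, 3)
stand 0.026 [0.4743 0.0379] (283, 283, 3)
post 0.132 [0.5628 0.2462] (283, 283, 3)
```

View pics/z1.png

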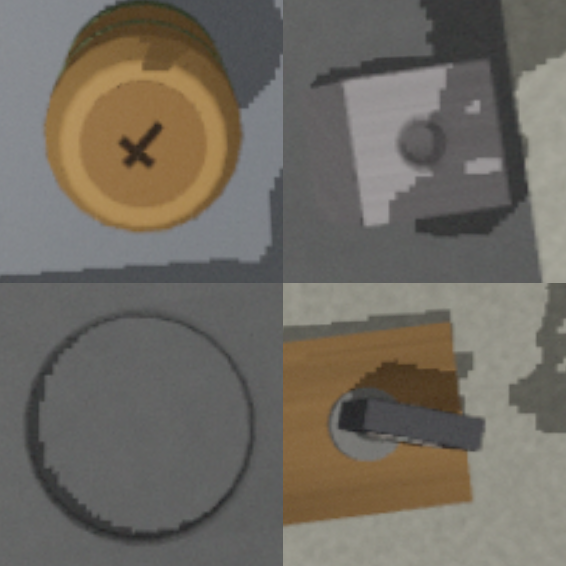

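```bash
cat > a.py <<'E'
from h import *
P=[.5627,.2462]; S=[.4895,-.0712]; o=[180,0,80.7]
robot.move_to([*P,.18],o); robot.line_to([*P,.112],velocity=.12,f_stop=15)
fingers.gripper_to(0.0,60); print("gap",robot.current_finger_gap(),robot.current_gripper_force(),robot.current_tool_pos())
robot.line_to([*P,.2],velocity=.12)
robot.move_to([*S,.2],o); robot.line_to([*S,.166],velocity=.1); robot.pause(.2)
T,im=shot(); np.savez("l2.npz",T=T,im=im); print(T,robot.current_contact_force(),robot.current_finger_gap(),robot.current_time_s())
cv2.imwrite("pics/w2.png",np.ascontiguousarray(im[...,::-1]))
z=np.hstack([cv2.resize(im[120:420,170:470],(400,400),interpolation=cv2.INTER_CUBIC),cv2.resize(ortho(T,im,S,.062,.03,.00015),(400,400))])
cv2.imwrite("pics/w2v.png",z[...,::-1])
E
python3 a.py
```

```text
gap 0.11124270356788757 60.323052406311035 [0.5628 0.2461 0.112 ]
[[ 0.1613  0.9869  0.0017  0.4902]
 [ 0.9869 -0.1613 -0.0002 -0.0711]
 [ 0.0001  0.0017 -1.      0.1668]
 [ 0.      0.      0.      1.    ]] [-0.1168  0.21   -1.2318] 0.10713070381264038 9.3583
```

View pics/w2v.png

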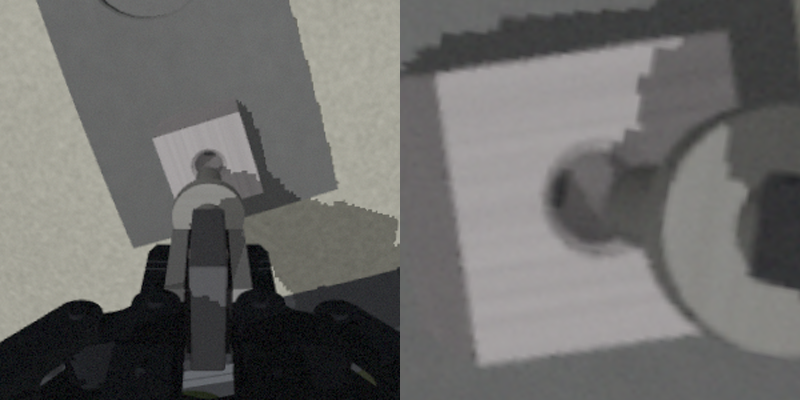

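```bash
cat > b.py <<'E'
from h import *
S=[.4899,-.0712]
hit=robot.line_to([*S,.1135],velocity=.04,f_stop=12)
print(hit,robot.current_tool_pos(),robot.current_eef_rot(),robot.current_contact_force(),robot.current_torque(),robot.current_time_s())
E
python3 b.py
```

```text
False [ 0.4898 -0.0712  0.1139] [-179.9921    0.0171   80.7002] [-3.1505  0.63    4.4303] [0.0789 0.6065 0.0083] 10.825
```

```bash
cat > c.py <<'E'
from h import *
S=[.4896,-.0712]
hit=robot.line_to([*S,.110],velocity=.03,f_stop=12); print(hit,robot.current_tool_pos(),robot.current_contact_force())
fingers.gripper_to(0.6); robot.line_to([*S,.25],velocity=.2)
T,im=shot(); z=[cv2.resize(im[60:460,120:520],(400,400))]
B=[.4394,-.3086]
robot.move_to([*B,.2],[180,0,0]); fingers.gripper_to(1.0); robot.line_to([*B,.049],velocity=.12,f_stop=12)
print(robot.current_tool_pos(),robot.current_contact_force())
fingers.gripper_to(0.0,45); print("gap",robot.current_finger_gap(),robot.current_gripper_force())
robot.line_to([*B,.22],velocity=.12)
R=[.473,.0378]
robot.line_to([*R,.22],[180,0,90],velocity=.2); robot.line_to([*R,.085],velocity=.12); robot.pause(.2)
T,im=shot(); np.savez("l3.npz",T=T,im=im); print("gap",robot.current_finger_gap(),robot.current_tool_pos(),robot.current_contact_force(),robot.current_time_s())
z.append(im[60:460,120:520]); cv2.imwrite("pics/w3.png",np.hstack(z)[...,::-1])
E
python3 c.py
```

```text
True [ 0.4899 -0.0711  0.1139] [-0.3414  0.53    4.9045]
[ 0.4401 -0.309   0.0498] [ 0.246   1.0732 -0.3148]
gap 0.7261333374643941 49.1041552016668
gap 0.7273570485831334 [0.4734 0.0378 0.0855] [-0.6059  0.1478 -2.7637] 20.55
```

View pics/w3.png

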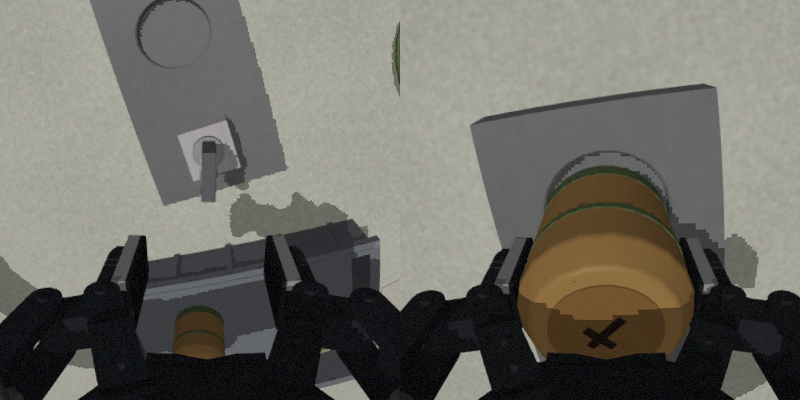

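```bash
cat > d.py <<'E'
from h import *
R=[.473,.0378]
hit=robot.line_to([*R,.058],velocity=.03,f_stop=6); print(hit,robot.current_tool_pos(),robot.current_contact_force(),robot.current_torque())
robot.pause(.2); print(robot.current_tool_pos(),robot.current_contact_force())
E
python3 d.py
```

```text
True [0.4726 0.0377 0.0601] [ 0.4653 -0.1727  4.4553] [-0.0123 -0.0037  0.0081]
[0.4726 0.0377 0.0601] [-0.9433 -0.0422  4.8783]
```

```bash
cat > e.py <<'E'
from h import *
fingers.gripper_to(1.0); robot.line_to([.4726,.0377,.24],velocity=.12)
robot.line_to([.40,.0377,.28],velocity=.2); T,im=shot()
t=vision.grab_frame("top"); print(robot.current_time_s())
s=vision.grab_frame("side")
cv2.imwrite("pics/f.png",np.hstack([cv2.resize(s[180:400,240:460],(400,400),interpolation=cv2.INTER_CUBIC),cv2.resize(ortho(T,im,[.48,-.01],.05,.09,.00045),(400,400))])[...,::-1])
E
python3 e.py
```

```text
24.2167
```

View pics/f.png

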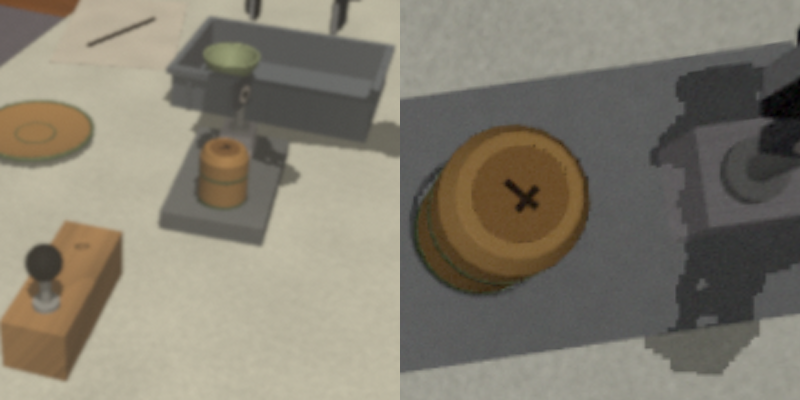

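The beaker stands level and foot up in the recess. The post's collar sits on the block, and the bowl, plate and ball-headed post look unmoved.

```bash
python3 -c "
from station import workorder; print(workorder.close_job())"
```

```text
the job is handed in; nothing more can be done
None
```

The job is handed in after about 24 s of the 64 s allowed, with no verdict returned: the beaker stands foot up in the recess, the flat-headed post's collar sits on the socket block, and the last pictures showed the bowl, plate and ball-headed post in place.

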